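Find the release notch in the case rim and pop the compartment

ROBOT

A 6-joint arm with a two-finger parallel gripper is mounted at the origin on the work surface. World frame = base frame: x ahead of the robot, y to its left, z up, the work surface at z = 0. Lengths are in m, angles in degrees, forces in N, time in s.
With the tool pointing down it reaches from about 0.25 to 0.8 m from the base axis. Payload 3.9 kg.
Tool frame: the origin (TCP) lies midway between the tips of the shut fingers; the grasp point (between the pads) lies r.hold_point_z behind it (r.hold_point_z is the distance from the TCP to the grasp point, in m); z points along the fingers, y is the line along which they close (so a half turn about z gives the same grasp; the last joint's range is limited). The gripper opens to 85 mm and grips with 20 to 120 N. Pads are 22 mm wide; open, the fingers measure 114 mm over their backs; the gripper's body (76 mm by 85 mm) begins 54 mm behind the grasp point. The pads swing forward as they close: fully open they stand 13 mm farther back than shut.
Start: joints at [-75.057, 14.897, -7.913, 67.191, 0, 90], TCP at [0.135, -0.507, 0.231] pointing down, gripper open.
Joint ranges: [-159.42, 159.42], [-47.68, 98.78], [-73.54, 78.23], [-108.79, 121.32], [-90, 84.71], [-180, 180]. Speed limits (degrees/s): [147.25, 147.25, 180, 180, 180, 180].

INTERFACE

Orientations are given as [roll, pitch, yaw] about the fixed x, y, z axes, in that order (R = Rz(yaw) Ry(pitch) Rx(roll)).
In Python, from workcell import r, grab_frame, workorder gives the robot as it stands.
- The arm moves only by the shell command python3 -m jog 'ROWS'. ROWS is JSON, a list of rows, each an object with "angular": the turn, a rotation vector about the world's x, y, z in rad, a list of three; "offset": the shift along the world's x, y, z in m, a list of three; "hand": the finger opening in m, from 0 to 0.0854. A call has 1 to 8 rows; each row shifts and turns the commanded pose from where the row before left it; what a row does not reach is not made up. A row lasts 1/10 s, in which the tool goes at most 50 mm and 8.59 degrees, less where a joint would pass 70% of its speed; a pose out of reach is approached as far as the arm can. A call is refused whole if a number of a shift passes 0.05 or a number of a turn 0.15, either way. A call with a gripper value outside its range is refused whole. The fingers move at their own pace and stop on an object; the grip force is fixed at half the most. Time passes only in rows, so rows that do not move let the fingers close. It gives the time, the measured TCP pose, the force, the opening and the grip force at its end, in the units of the state.
- r.observe(): the state, without advancing time (a new reading comes with each control period).
- grab_frame(name): name is "side" or "top"; returns a dict with "pixels" (384x512x3 uint8, red, green, blue), "fx", "fy", "cx", "cy" (pixels), "k1" (the pictures are not rectified: a ray, as slopes to the right and down, at radius r is drawn at 1 + k1 r^2 times it, then the intrinsics apply), "eye" and "orientation" of the camera in the world. Camera axes: x right, y down, z forward; pixel columns grow to the right and rows downward; lengths in m; the calibration is good to about 2 mm. A picture is of the moment at which its call begins. There is no depth.
- workorder.hand_in(): hands the job in; it is judged then, once.
The state is a dict: "time": time; "joint_positions": joint angles; "qvel": joint speeds; "effort": joint torques, N m; "tcp_pos": TCP position; "orientation": TCP orientation; "wrist_force": force on the tool from outside, world axes, zero at the start; "wrist_torque": the same for the moment, N m; "opening": finger opening in m; "finger_force": force on a finger pad.
Only numpy, scipy, OpenCV 4.12 (cv2) and the standard library are available. Lean on these libraries where they do the work, as an engineer would, in place of code of your own. Each camera call takes 0.05 s, during which the arm holds its last target. There are 200 camera calls.

TASK

Pop open the sensor compartment of the equipment case: with shut fingers put a fingertip lightly on the white edge strip of the front rim beside the orange corner block, slide it along the strip, keeping touch, until you come to the notch, and press the release key inside the notch fully down, so that the aluminium flap comes ajar. Then take the hand away. Nothing is to be picked up, do not use force on the case, and leave the things in and around it where they are.

Things in the scene. Friction and masses are not known exactly. Their poses are not given: they have to be found in the camera images.
- case: Fixed black equipment case, lid off, 260 (x) by 460 mm (y); origin at the centre of its underside on the bench, z up. Its front rim (x = -115 mm, running along y) faces the robot: a white edge strip between an orange corner block (+y) and a black one (-y), each 115 mm long with its top 131 mm above the bench. Behind the rim lies black foam, its top 100 mm above the bench.
- strip (a point): Middle of the white edge strip's top, at (-115, 0, 130) mm in the case's frame, axes as the case's. Strip: y = -115 to 115 mm, 22 mm wide, sprung: yields straight down from about 1.5 N, then 2.5 N per mm, stop at 4 mm. One notch, 46 mm long in y, open to front, top and back, cuts it; its place is not told: its middle lies anywhere from y = -75 to +27 mm.
- start (a point): Where the slide begins: point on the strip's top, 20 mm in from the orange corner block, at (-115, 95, 130) mm in the case's frame, axes as the case's. The notch lies towards -y, its near side 45 to 147 mm away. A shut fingertip (up to 35 mm wide) centred here does not touch the orange block.
- key (a joint): Travel of the black release key that fills the notch's floor (42 mm along y by 20 mm), its top 8 mm below the strip's top: 0 up (as found), 0.008 m fully down on its stop. Takes about 5 to 6 N downwards anywhere on its top, and stays where it is left.
- flap (a joint): Opening angle of the aluminium flap (90 x 110 mm) of the sensor compartment, lying on the foam deck in the -y half of the case, hinged on its far edge: 0 shut. It is linked to the key and swings up by 0.16 rad as the key goes fully down; its front edge is 70 mm behind the strip's middle line and rises 14 mm.
- meter: red handheld gas meter standing loose on the black foam inside the case, 75 x 55 x 30 mm; origin at the centre of its underside. Leave it alone.
- vial: amber glass vial with white cap standing on the foam inside the case, 28 mm wide, about 55 mm tall; origin at the centre of its underside. Leave it alone.
- bottle: white plastic bottle with blue cap standing on the bench left of the case, 68 mm wide, 150 mm tall; origin at the centre of its underside. Leave it alone.
- beaker: glass beaker on the bench right of the case, 70 mm wide, 85 mm tall; origin at the centre of its underside. Leave it alone.
- screwdriver: screwdriver lying on the bench, left; origin within its handle or shaft. Leave it alone.
- jar: small white jar with black cap on the bench right of the case, 52 mm wide, 70 mm tall; origin at the centre of its underside. Leave it alone.

How it is judged:
By the outcome, as a careful person would: the job done as asked, in the order asked, and still so for the second after the job is handed in, with the robot touching nothing.
It also fails if it takes over 48 s, if anything falls off the work surface, if the arm or the gripper's body presses on something with over 40 N, if the wrist force passes 120 N, or if a joint passes its speed limit or range.

## Working session

There is one attempt and no reset: what is moved stays moved. The work goes in short steps, Python scripts to look and compute and a shell command to move; the robot and the scene stay as the last step left them, time stands still between calls to the robot, and variables do not carry over. Pictures are saved under pics/ and viewed, at most 10 in all, crops included, and the job is handed in when it is done.

```bash
ls; mkdir -p pics
python3 - <<'E'
from workcell import r, grab_frame
import cv2
for n in ("top","side"):
    f=grab_frame(n); cv2.imwrite(f"pics/{n}0.png",f["pixels"][:,:,::-1])
    print({k:v for k,v in f.items() if k!="pixels"})
s=r.observe();print(s, r.hold_point_z)
E
```

```text
pics
{'fx': 415.16582945527375, 'fy': 415.16582945527375, 'cx': 256.92485321050714, 'cy': 194.3233244765189, 'k1': -0.09297821082769057, 'eye': array([ 0.35979058, -0.02214241,  1.55695215]), 'orientation': array([-1.72697361e+02,  9.11537163e-02, -8.97256029e+01])}
{'fx': 386.85336509479305, 'fy': 386.85336509479305, 'cx': 259.0123763200043, 'cy': 195.90230969612946, 'k1': -0.022020988964338115, 'eye': array([0.16620566, 0.88694386, 0.69979239]), 'orientation': array([-120.70599832,    0.88759833, -159.28448837])}
{'time': 0.1, 'joint_positions': array([-7.50585677e+01,  1.49324819e+01, -7.97681619e+00,  6.71904211e+01,
        4.30674718e-04,  9.00006585e+01]), 'qvel': array([ 0.05916277, -0.15052496,  0.15913281,  0.04695411,  0.0605788 ,
        0.02958636]), 'effort': array([-3.68799838e-04, -4.06507838e+01,  2.54527080e+01,  1.01228760e-02,
       -4.84183181e-05,  1.12259377e-05]), 'tcp_pos': array([ 0.13520932, -0.50666985,  0.23055369]), 'orientation': array([-1.79900281e+02, -4.29528015e-04,  1.49407731e+01]), 'wrist_force': array([ 0.27162789,  0.18330912, -0.71684042]), 'wrist_torque': array([ 0.04347132, -0.04012521,  0.03682248]), 'finger_force': 0.0, 'opening': 0.08489335911920953} 0.0187
```

View pics/top0.png

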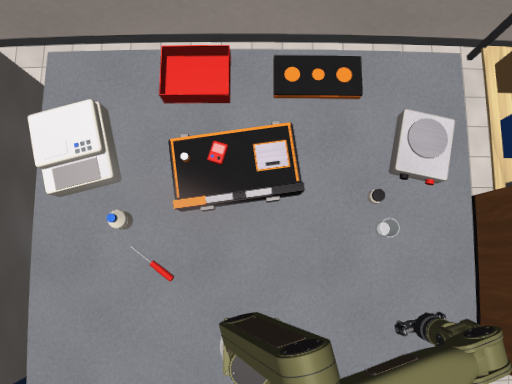

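View pics/side0.png

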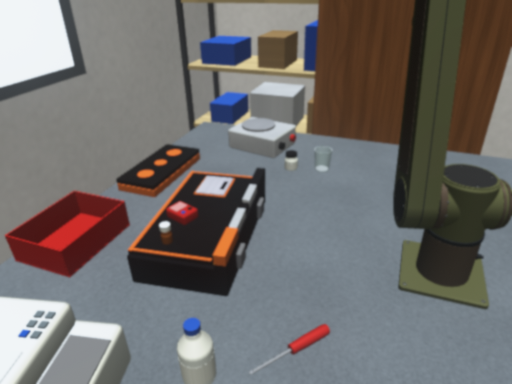

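The top view shows the case with its orange corner block at about (175–206, 202), the white strip from about (206,200) to (272,192), a dark notch near (239,196), and the black block out to (302,187). The side view agrees. Next I'll enlarge the strip for precise pixels.

Run:
```python
import cv2
a=cv2.imread("pics/top0.png")[176:216,166:310]; b=cv2.imread("pics/side0.png")[165:270,200:280]
cv2.imwrite("pics/ctop.png",cv2.resize(a,None,fx=5.5,fy=5.5,interpolation=cv2.INTER_CUBIC))
cv2.imwrite("pics/cside.png",cv2.resize(b,None,fx=5.5,fy=5.5,interpolation=cv2.INTER_CUBIC))
```

```text
(no output)
```

View pics/ctop.png

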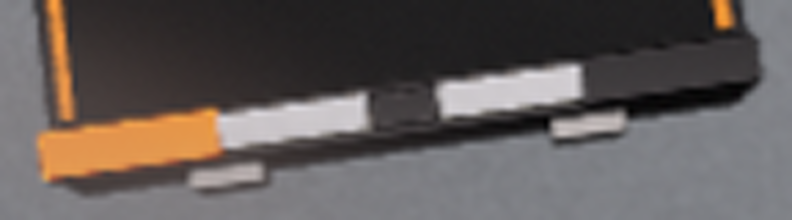

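View pics/cside.png

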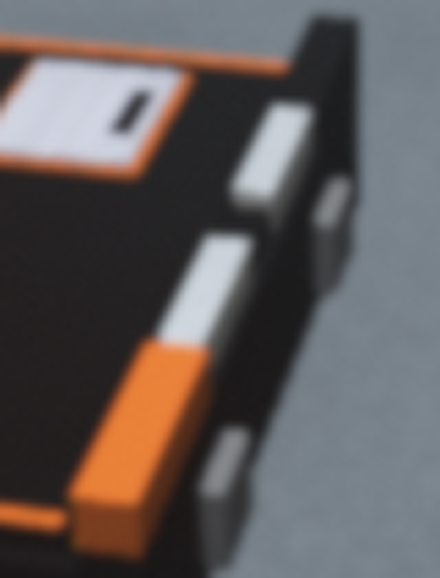

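The crops show the strip boundaries clearly: orange/white at crop (219,129), the notch between (368,112) and (439,100), and white/black at (582,82). The side crop shows the same edges at (178,346), (229,238), (252,194) and (293,105).

```bash
cat > h.py <<'E'
import numpy as np, cv2
from scipy.spatial.transform import Rotation as R
def cam(f): return (np.array([[f["fx"],0,f["cx"]],[0,f["fy"],f["cy"]],[0,0,1]]),np.array([f["k1"],0,0,0.]),R.from_euler("xyz",f["orientation"],degrees=True).as_matrix(),np.array(f["eye"]))
def ray(f,uv):
    K,d,M,e=cam(f); n=cv2.undistortPoints(np.array(uv,float).reshape(-1,1,2),K,d).reshape(-1,2)
    return e,np.c_[n,np.ones(len(n))]@M.T
def plane(f,uv,z):
    e,d=ray(f,uv); return e+d*((z-e[2])/d[:,2])[:,None]
def tri(fs,uvs):
    A=np.zeros((3,3));b=np.zeros(3)
    for f,uv in zip(fs,uvs):
        e,d=ray(f,[uv]);d=d[0]/np.linalg.norm(d[0]);P=np.eye(3)-np.outer(d,d);A+=P;b+=P@e
    return np.linalg.solve(A,b)
E
python3 - <<'E'
from h import *
from workcell import grab_frame
np.set_printoptions(precision=4,suppress=True)
ft,fs=grab_frame("top"),grab_frame("side")
cr=lambda p,o:(np.array(p)+.5)/5.5-.5+np.array(o)
t=cr([[219.5,129],[368.5,112],[439,100],[582.5,82]],[166,176])
s=cr([[178,346],[229,238],[252,194],[293,105]],[200,165])
T=plane(ft,t,.13);S=plane(fs,s,.13)
print(T);print(S)
for a,b in zip(t,s):print(tri([ft,fs],[a,b]))
for P in(T,S):
    d=P[0]-P[3];print(np.linalg.norm(d),"yaw",np.degrees(np.arctan2(-d[0],d[1])),"along",(P-(P[0]+P[3])/2)@d/np.linalg.norm(d), "mid",(P[0]+P[3])/2)
print(plane(ft,cr([[41,158],[758,60]],[166,176]),.131))
E
```

```text
[[ 0.5253  0.1592  0.13  ]
 [ 0.5366  0.0653  0.13  ]
 [ 0.5444  0.0209  0.13  ]
 [ 0.5562 -0.0695  0.13  ]]
[[ 0.5232  0.1623  0.13  ]
 [ 0.5373  0.0688  0.13  ]
 [ 0.5426  0.0259  0.13  ]
 [ 0.5574 -0.0695  0.13  ]]
[0.5252 0.1593 0.1276]
[0.5377 0.0657 0.1279]
[0.5448 0.021  0.1268]
[ 0.5567 -0.0693  0.1301]
0.23073373888860432 yaw 7.701751108324632 along [ 0.1154  0.0208 -0.0242 -0.1154] mid [0.5408 0.0448 0.13  ]
0.23430949375799215 yaw 8.388187332276305 along [ 0.1172  0.0226 -0.0206 -0.1172] mid [0.5403 0.0464 0.13  ]
[[ 0.5062  0.2716  0.131 ]
 [ 0.5707 -0.1804  0.131 ]]
```

Both views agree: strip length is 0.231 m against 0.230 expected, triangulated height is about 0.128 against 0.130, and yaw is about 8°. Strip middle is (0.541, 0.0455), start is (0.528, 0.140), and the notch middle is at case y ≈ -1 mm. I'll move above the start with the fingers closed and yaw at 8°.

```bash
python3 -m jog '[{"offset":[0.0246,0.0404,0],"angular":[0,0,-0.015],"hand":0},{"offset":[0.0246,0.0404,0],"angular":[0,0,-0.015],"hand":0},{"offset":[0.0246,0.0404,0],"angular":[0,0,-0.015],"hand":0},{"offset":[0.0246,0.0404,0],"angular":[0,0,-0.015],"hand":0},{"offset":[0.0246,0.0404,0],"angular":[0,0,-0.015],"hand":0},{"offset":[0.0246,0.0404,0],"angular":[0,0,-0.015],"hand":0},{"offset":[0.0246,0.0404,0],"angular":[0,0,-0.015],"hand":0},{"offset":[0.0246,0.0404,0],"angular":[0,0,-0.016],"hand":0}]'
python3 -m jog '[{"offset":[0.0246,0.0404,0],"angular":[0,0,0],"hand":0},{"offset":[0.0246,0.0404,0],"angular":[0,0,0],"hand":0},{"offset":[0.0246,0.0404,0],"angular":[0,0,0],"hand":0},{"offset":[0.0246,0.0404,0],"angular":[0,0,0],"hand":0},{"offset":[0.0246,0.0404,0],"angular":[0,0,0],"hand":0},{"offset":[0.0246,0.0404,0],"angular":[0,0,0],"hand":0},{"offset":[0.0246,0.0404,0],"angular":[0,0,0],"hand":0},{"offset":[0.0246,0.0404,0],"angular":[0,0,0],"hand":0}]'
```

```text
time: 1.0
tcp_pos: [0.3327, -0.1823, 0.2314]
orientation: [180.0, -0.0, 8.0]
wrist_force: [1.2, -0.6, 0.1]
opening: -0.0002
finger_force: 0.0
time: 1.8
tcp_pos: [0.5348, 0.1109, 0.2311]
orientation: [-178.5, 0.0, 10.9]
wrist_force: [0.3, -0.7, -0.2]
opening: 0.0001
finger_force: 0.0
```

```bash
python3 -m jog '[{"offset":[0,0,0],"angular":[0,0,0],"hand":0},{"offset":[0,0,0],"angular":[0,0,0],"hand":0}]'; python3 -c "
from workcell import r
s=r.observe();print(s['joint_positions'],s['tcp_pos'],s['orientation'],s['wrist_force'])"
```

```text
time: 2.0
tcp_pos: [0.5341, 0.1089, 0.2305]
orientation: [-178.5, 0.1, 10.7]
wrist_force: [-0.5, -0.7, 0.1]
opening: -0.0002
finger_force: 0.0
[ 10.64968455  16.97887825  -5.10745172  68.04129974   1.48635182
 179.94382827] [0.5340578  0.10888207 0.23054683] [-1.78513524e+02  1.26172623e-01  1.07058375e+01] [-0.48722962 -0.71508852  0.08365066]
```

The last joint hit its 180° limit, so yaw 8° can't be reached there. The half-turned grasp at yaw 188° is equivalent for shut fingers, so I'll turn +177° in place at this safe height.

```bash
python3 -m jog '[{"offset":[0,0.0,0],"angular":[0,0,0.14],"hand":0},{"offset":[0,0,0],"angular":[0,0,0.14],"hand":0},{"offset":[0,0,0],"angular":[0,0,0.14],"hand":0},{"offset":[0,0,0],"angular":[0,0,0.14],"hand":0},{"offset":[0,0,0],"angular":[0,0,0.14],"hand":0},{"offset":[0,0,0],"angular":[0,0,0.14],"hand":0},{"offset":[0,0,0],"angular":[0,0,0.14],"hand":0},{"offset":[0,0,0],"angular":[0,0,0.14],"hand":0}]'
python3 -m jog '[{"offset":[0,0.0,0],"angular":[0,0,0.14],"hand":0},{"offset":[0,0,0],"angular":[0,0,0.14],"hand":0},{"offset":[0,0,0],"angular":[0,0,0.14],"hand":0},{"offset":[0,0,0],"angular":[0,0,0.14],"hand":0},{"offset":[0,0,0],"angular":[0,0,0.14],"hand":0},{"offset":[0,0,0],"angular":[0,0,0.14],"hand":0},{"offset":[0,0,0],"angular":[0,0,0.14],"hand":0},{"offset":[0,0,0],"angular":[0,0,0.14],"hand":0}]'
python3 -m jog '[{"offset":[0,0.0,0],"angular":[0,0,0.14],"hand":0},{"offset":[0,0,0],"angular":[0,0,0.14],"hand":0},{"offset":[0,0,0],"angular":[0,0,0.14],"hand":0},{"offset":[0,0,0],"angular":[0,0,0.14],"hand":0},{"offset":[0,0,0],"angular":[0,0,0.14],"hand":0},{"offset":[0,0,0],"angular":[0,0,0.14],"hand":0},{"offset":[0,0,0],"angular":[0,0,0],"hand":0}]'
cat > st.py <<'E'
from h import *
from workcell import r
np.set_printoptions(precision=4,suppress=True)
s=r.observe();T=R.from_euler("xyz",[180,0,188],degrees=True)
p=s["tcp_pos"];y=np.radians(8.0);ax=np.array([[np.cos(y),np.sin(y)],[-np.sin(y),np.cos(y)]])
print("joints",s["joint_positions"],"tcp",p,"rpy",s["orientation"],"F",s["wrist_force"])
print("turn to go",(T*R.from_euler("xyz",s["orientation"],degrees=True).inv()).as_rotvec(),"rel strip mid (case xy)",ax@(p[:2]-[.5408,.0455]),"to start",np.array([.5276,.1396])-p[:2])
E
python3 st.py
```

```text
time: 2.8
tcp_pos: [0.5329, 0.1074, 0.2315]
orientation: [-178.4, 0.1, 75.1]
wrist_force: [0.5, -0.7, 0.2]
opening: 0.0002
finger_force: 0.0
time: 3.6
tcp_pos: [0.5329, 0.1074, 0.2315]
orientation: [-178.4, -0.0, 139.2]
wrist_force: [-0.5, -0.3, 0.1]
opening: 0.0
finger_force: 0.0
time: 4.3
tcp_pos: [0.5329, 0.1075, 0.2316]
orientation: [-178.5, -0.0, -173.0]
wrist_force: [-0.6, -0.1, -0.4]
opening: -0.0001
finger_force: 0.0
joints [12.2999 16.8491 -5.1419 68.1765 -1.5195  5.2631] tcp [0.5329 0.1075 0.2316] rpy [-178.4716   -0.0274 -172.9613] F [-0.5638 -0.0529 -0.4123]
turn to go [0.0265 0.003  0.0168] rel strip mid (case xy) [0.0008 0.0625] to start [-0.0053  0.0321]
```

```bash
python3 -m jog '[{"offset":[-0.0027,0.016,0],"angular":[0.0133,0.0015,0.0084],"hand":0},{"offset":[-0.0026,0.016,0],"angular":[0.0132,0.0015,0.0084],"hand":0},{"offset":[0,0,-0.035],"angular":[0,0,0],"hand":0},{"offset":[0,0,-0.035],"angular":[0,0,0],"hand":0},{"offset":[0,0,-0.01],"angular":[0,0,0],"hand":0},{"offset":[0,0,0],"angular":[0,0,0],"hand":0}]'
python3 st.py
python3 - <<'E'
from workcell import grab_frame
import cv2,numpy as np
a=grab_frame("top")["pixels"][160:225,170:300,::-1]; b=grab_frame("side")["pixels"][140:260,180:300,::-1]
a=cv2.resize(a,None,fx=3.2,fy=3.2,interpolation=cv2.INTER_CUBIC);b=cv2.resize(b,None,fx=3,fy=3,interpolation=cv2.INTER_CUBIC)
c=np.zeros((360,780,3),np.uint8);c[:a.shape[0],:a.shape[1]]=a;c[:360,420:780]=b
cv2.imwrite("pics/c2.png",c)
E
```

```text
time: 4.9
tcp_pos: [0.5273, 0.1411, 0.1498]
orientation: [180.0, -0.2, -171.9]
wrist_force: [-0.4, 0.0, 0.4]
opening: -0.0004
finger_force: 0.0
joints [ 14.9552  19.7257 -13.5418  56.9237   0.0394   6.8445] tcp [0.5273 0.1411 0.1498] rpy [ 179.9837   -0.1946 -171.8893] F [-0.3674  0.0011  0.3788]
turn to go [ 0.0002 -0.0034 -0.0019] rel strip mid (case xy) [-0.0001  0.0965] to start [ 0.0003 -0.0015]
```

View pics/c2.png

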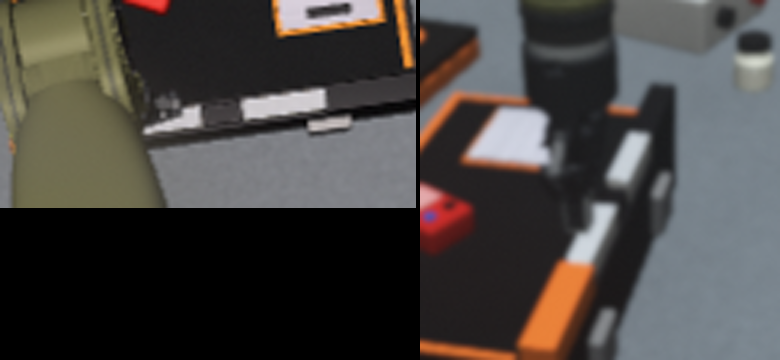

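The side crop shows the shut fingertip at about (577,230), hovering over the white strip just past the orange block (boundary at about (575,262)). I'll lower it gently now.

```bash
python3 -m jog '[{"offset":[0.0003,-0.0015,-0.01],"angular":[0,0,0],"hand":0},{"offset":[0,0,-0.004],"angular":[0,0,0],"hand":0},{"offset":[0,0,-0.002],"angular":[0,0,0],"hand":0},{"offset":[0,0,-0.001],"angular":[0,0,0],"hand":0},{"offset":[0,0,0],"angular":[0,0,0],"hand":0}]'
python3 -m jog '[{"offset":[0,0,-0.001],"angular":[0,0,0],"hand":0},{"offset":[0,0,0],"angular":[0,0,0],"hand":0}]'
python3 -m jog '[{"offset":[0,0,-0.001],"angular":[0,0,0],"hand":0},{"offset":[0,0,0],"angular":[0,0,0],"hand":0}]'
```

```text
time: 5.5
tcp_pos: [0.5293, 0.1391, 0.1343]
orientation: [180.0, 0.0, -171.9]
wrist_force: [-0.1, 0.5, -0.1]
opening: 0.0003
finger_force: 0.0
time: 5.7
tcp_pos: [0.5293, 0.1392, 0.1334]
orientation: [180.0, 0.1, -171.9]
wrist_force: [-0.2, 0.6, -0.5]
opening: 0.0002
finger_force: 0.0
time: 5.9
tcp_pos: [0.5293, 0.1392, 0.1322]
orientation: [180.0, 0.0, -171.9]
wrist_force: [-0.1, 0.5, -0.6]
opening: -0.0
finger_force: 0.0
```

```bash
python3 -m jog '[{"offset":[-0.0015,0,-0.001],"angular":[0,0,0],"hand":0},{"offset":[0,0,0],"angular":[0,0,0],"hand":0}]'
python3 -m jog '[{"offset":[0,0,-0.001],"angular":[0,0,0],"hand":0},{"offset":[0,0,0],"angular":[0,0,0],"hand":0}]'
python3 -m jog '[{"offset":[0,0,-0.001],"angular":[0,0,0],"hand":0},{"offset":[0,0,0],"angular":[0,0,0],"hand":0}]'
```

```text
time: 6.1
tcp_pos: [0.5274, 0.1391, 0.1312]
orientation: [180.0, 0.0, -171.9]
wrist_force: [-0.3, 0.0, 0.5]
opening: 0.0
finger_force: 0.0
time: 6.3
tcp_pos: [0.5277, 0.1391, 0.1302]
orientation: [180.0, 0.0, -171.9]
wrist_force: [-0.0, 0.2, -0.3]
opening: -0.0
finger_force: 0.0
time: 6.5
tcp_pos: [0.5278, 0.1392, 0.1295]
orientation: [180.0, 0.1, -171.9]
wrist_force: [-0.9, -0.6, 3.0]
opening: -0.0
finger_force: 1.2
```

Contact is at z≈0.130 with 3 N. I'll press 0.5 mm more and slide toward -y along the strip.

```bash
python3 -m jog '[{"offset":[0,0,-0.0005],"angular":[0,0,0],"hand":0},{"offset":[0.0007,-0.005,0],"angular":[0,0,0],"hand":0},{"offset":[0.0007,-0.005,0],"angular":[0,0,0],"hand":0}]'
python3 -m jog '[{"offset":[0.0007,-0.005,0],"angular":[0,0,0],"hand":0},{"offset":[0.0007,-0.005,0],"angular":[0,0,0],"hand":0}]'; python3 st.py
```

```text
time: 6.8
tcp_pos: [0.5298, 0.1295, 0.1292]
orientation: [179.9, 0.1, -171.9]
wrist_force: [0.2, 2.3, 3.8]
opening: -0.0002
finger_force: 1.7
time: 7.0
tcp_pos: [0.531, 0.119, 0.1291]
orientation: [179.9, 0.1, -171.9]
wrist_force: [-0.9, 3.0, 3.5]
opening: 0.0
finger_force: 1.9
joints [ 12.6015  20.2924 -16.0432  53.5636   0.0457   4.5072] tcp [0.531  0.119  0.1291] rpy [ 179.9465    0.0969 -171.9057] F [-0.8544  3.0497  3.5147]
turn to go [-0.0012  0.0015 -0.0016] rel strip mid (case xy) [0.0006 0.0741] to start [-0.0034  0.0206]
```

```bash
python3 -m jog '[{"offset":[0.0006,-0.005,0],"angular":[0,0,0],"hand":0},{"offset":[0.0006,-0.005,0],"angular":[0,0,0],"hand":0},{"offset":[0.0006,-0.005,0],"angular":[0,0,0],"hand":0}]'
python3 -m jog '[{"offset":[0.0006,-0.005,0],"angular":[0,0,0],"hand":0},{"offset":[0.0006,-0.005,0],"angular":[0,0,0],"hand":0},{"offset":[0.0006,-0.005,0],"angular":[0,0,0],"hand":0}]'; python3 st.py
```

```text
time: 7.3
tcp_pos: [0.5326, 0.1039, 0.1289]
orientation: [180.0, 0.1, -171.9]
wrist_force: [1.3, 2.5, 3.8]
opening: -0.0003
finger_force: 2.1
time: 7.6
tcp_pos: [0.5342, 0.0889, 0.1288]
orientation: [180.0, 0.0, -171.9]
wrist_force: [-0.2, 2.6, 3.6]
opening: -0.0
finger_force: 2.2
joints [  9.4264  20.1019 -16.3808  53.469    0.0297   1.3245] tcp [0.5342 0.0889 0.1288] rpy [ 179.9692    0.0477 -171.898 ] F [-0.208   2.5718  3.6429]
turn to go [-0.0006  0.0007 -0.0018] rel strip mid (case xy) [-0.0005  0.0439] to start [-0.0066  0.0507]
```

```bash
python3 -m jog '[{"offset":[0.0007,-0.005,0],"angular":[0,0,0],"hand":0},{"offset":[0.0007,-0.005,0],"angular":[0,0,0],"hand":0},{"offset":[0.0007,-0.005,0],"angular":[0,0,0],"hand":0}]'
python3 -m jog '[{"offset":[0.0007,-0.005,0],"angular":[0,0,0],"hand":0},{"offset":[0.0007,-0.005,0],"angular":[0,0,0],"hand":0}]'
python3 -m jog '[{"offset":[0.0004,-0.0025,0],"angular":[0,0,0],"hand":0}]'
python3 -m jog '[{"offset":[0.0004,-0.0025,0],"angular":[0,0,0],"hand":0}]'
python3 st.py
```

```text
time: 7.9
tcp_pos: [0.5363, 0.0738, 0.1288]
orientation: [180.0, 0.0, -171.9]
wrist_force: [-0.8, 2.8, 3.3]
opening: 0.0003
finger_force: 2.2
time: 8.1
tcp_pos: [0.5377, 0.0638, 0.1288]
orientation: [180.0, 0.0, -171.9]
wrist_force: [0.1, 4.7, 4.2]
opening: 0.0001
finger_force: 2.1
time: 8.2
tcp_pos: [0.5381, 0.0611, 0.1288]
orientation: [180.0, 0.0, -171.9]
wrist_force: [-0.1, 3.6, 3.7]
opening: -0.0001
finger_force: 2.1
time: 8.3
tcp_pos: [0.5382, 0.058, 0.1283]
orientation: [-179.9, -0.0, -171.9]
wrist_force: [0.5, -0.0, 0.4]
opening: -0.0
finger_force: 0.0
joints [  6.2112  20.1437 -16.3979  53.4728  -0.0996  -1.8632] tcp [0.5382 0.058  0.1283] rpy [-179.9009   -0.0176 -171.9256] F [ 0.4824 -0.0225  0.3722]
turn to go [ 0.0018 -0.0001 -0.0013] rel strip mid (case xy) [-0.0009  0.0128] to start [-0.0106  0.0816]
```

The force fell to zero at case y≈13, so the tip has left the strip's edge and is over the notch, as the images predicted. I'll move to the notch middle and press.

```bash
python3 -m jog '[{"offset":[0.001,-0.005,0],"angular":[0,0,0],"hand":0},{"offset":[0.001,-0.005,0],"angular":[0,0,0],"hand":0},{"offset":[0.0006,-0.003,-0.002],"angular":[0,0,0],"hand":0}]'
python3 -m jog '[{"offset":[0,0,-0.002],"angular":[0,0,0],"hand":0},{"offset":[0,0,-0.002],"angular":[0,0,0],"hand":0},{"offset":[0,0,0],"angular":[0,0,0],"hand":0}]'
python3 -m jog '[{"offset":[0,0,-0.001],"angular":[0,0,0],"hand":0},{"offset":[0,0,-0.001],"angular":[0,0,0],"hand":0},{"offset":[0,0,0],"angular":[0,0,0],"hand":0}]'
python3 st.py
```

```text
time: 8.6
tcp_pos: [0.5411, 0.0453, 0.1265]
orientation: [-180.0, 0.0, -171.9]
wrist_force: [-0.6, 0.6, 0.1]
opening: -0.0002
finger_force: 0.0
time: 8.9
tcp_pos: [0.5407, 0.0462, 0.1223]
orientation: [180.0, -0.0, -171.9]
wrist_force: [-0.1, 1.0, 0.2]
opening: 0.0003
finger_force: 0.0
time: 9.2
tcp_pos: [0.541, 0.0463, 0.1211]
orientation: [180.0, 0.1, -171.9]
wrist_force: [-1.7, 0.1, 3.3]
opening: 0.0001
finger_force: 1.8
joints [  4.8767  20.5959 -16.8868  52.4593   0.0209  -3.2331] tcp [0.541  0.0463 0.1211] rpy [ 179.9824    0.059  -171.8902] F [-1.7138  0.13    3.297 ]
turn to go [-0.0004  0.001  -0.0019] rel strip mid (case xy) [0.0003 0.0007] to start [-0.0134  0.0933]
```

Now on the key, with contact at z≈0.122. Pressing on down.

```bash
python3 -m jog '[{"offset":[0,0,-0.0015],"angular":[0,0,0],"hand":0},{"offset":[0,0,-0.0015],"angular":[0,0,0],"hand":0},{"offset":[0,0,-0.0015],"angular":[0,0,0],"hand":0}]'
python3 -m jog '[{"offset":[0,0,-0.001],"angular":[0,0,0],"hand":0},{"offset":[0,0,-0.001],"angular":[0,0,0],"hand":0},{"offset":[0,0,0],"angular":[0,0,0],"hand":0}]'
python3 -m jog '[{"offset":[0,0,-0.001],"angular":[0,0,0],"hand":0},{"offset":[0,0,0],"angular":[0,0,0],"hand":0}]'
```

```text
time: 9.5
tcp_pos: [0.541, 0.0463, 0.1163]
orientation: [180.0, 0.1, -171.9]
wrist_force: [-2.2, -0.1, 4.0]
opening: 0.0
finger_force: 2.4
time: 9.8
tcp_pos: [0.541, 0.0463, 0.1141]
orientation: [180.0, 0.0, -171.9]
wrist_force: [-1.5, 1.0, 2.5]
opening: -0.0
finger_force: 1.4
time: 10.0
tcp_pos: [0.5411, 0.0463, 0.114]
orientation: [180.0, 0.1, -171.9]
wrist_force: [-3.3, -0.3, 8.2]
opening: 0.0001
finger_force: 4.4
```

```bash
python3 -m jog '[{"offset":[0,0,-0.001],"angular":[0,0,0],"hand":0},{"offset":[0,0,0],"angular":[0,0,0],"hand":0}]'
python3 -m jog '[{"offset":[0,0,0.005],"angular":[0,0,0],"hand":0},{"offset":[0,0,0.01],"angular":[0,0,0],"hand":0},{"offset":[0,0,0.03],"angular":[0,0,0],"hand":0},{"offset":[0,0,0.04],"angular":[0,0,0],"hand":0},{"offset":[-0.045,0,0.01],"angular":[0,0,0],"hand":0},{"offset":[-0.045,0,0],"angular":[0,0,0],"hand":0},{"offset":[-0.045,0,0],"angular":[0,0,0],"hand":0},{"offset":[0,0,0],"angular":[0,0,0],"hand":0}]'
python3 - <<'E'
from workcell import grab_frame
import cv2,numpy as np
a=grab_frame("top")["pixels"][110:225,160:310,::-1]; b=grab_frame("side")["pixels"][160:290,130:280,::-1]
a=cv2.resize(a,None,fx=2.6,fy=2.6,interpolation=cv2.INTER_CUBIC);b=cv2.resize(b,None,fx=2.6,fy=2.6,interpolation=cv2.INTER_CUBIC)
c=np.zeros((340,790,3),np.uint8);c[:a.shape[0],:a.shape[1]]=a;c[:b.shape[0],395:395+b.shape[1]]=b
cv2.imwrite("pics/c3.png",c)
E
```

```text
time: 10.2
tcp_pos: [0.5411, 0.0463, 0.1139]
orientation: [180.0, 0.1, -171.9]
wrist_force: [-5.1, -0.2, 14.3]
opening: 0.0
finger_force: 7.4
time: 11.0
tcp_pos: [0.3985, 0.0456, 0.2064]
orientation: [180.0, -0.4, -171.9]
wrist_force: [-0.2, -0.7, 0.6]
opening: -0.0004
finger_force: 0.0
```

View pics/c3.png

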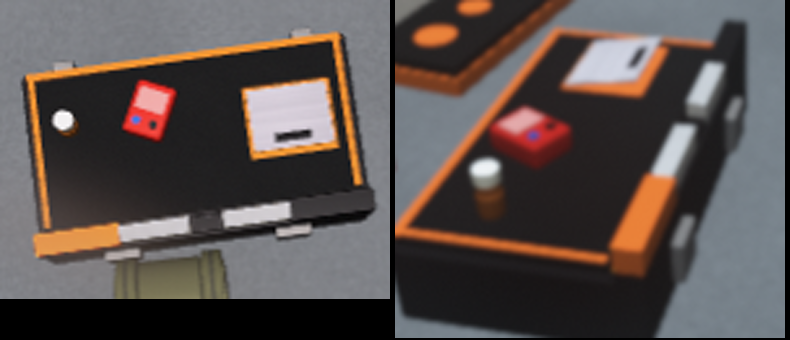

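The side crop shows the flap raised ajar at about (615,65), with orange frame visible beneath its front edge. The meter, at (530,137), and the vial, at (487,185), haven't moved, and the hand is clear. The key stopped at z=0.114, 8 mm down, with the force rising to 14 N. Handing in.

```bash
python3 -c "
from workcell import workorder
print(workorder.hand_in())"
```

```text
the job is handed in; nothing more can be done
None
```

The job is handed in: I slid a shut fingertip along the strip to the notch and pressed the release key 8 mm down onto its stop. The flap is ajar, the hand is withdrawn, and the meter and vial are where they were; it took about 11 s.

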